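# Swing the indexed torch stand on to its next hole

### The job

The torch on the sideboard sits on a swivel stand that is locked by a spring pin with a black knob. Draw the pin right up out of its hole by the knob, swing the stand anticlockwise (seen from above), and let the pin drop fully home in the very next hole without going past it. Be gentle: do not force the pin sideways against the holes or the plate, leave the other things on the sideboard alone, and let go of the stand at the end.

Things in the scene. Friction and masses are not known exactly. Their poses are not given: they have to be found in the camera images.
- stand: Fixed foot of the torch stand: grey disc 256 mm across, 8 mm tall, with a 100 mm hub. Origin on the vertical swivel axis at the sideboard's surface. A flat aluminium track with index holes (14 mm across, centres 100 mm from the axis) lies on it, 45 to 122 mm from the axis.
- first_hole (a point): Mouth of the hole the pin starts in, in a fixed plate with its top 22 mm above the sideboard, which runs on for 0.55 rad anticlockwise. Under it starts a quadrant, top at 19 mm (the pin steps down 3 mm), clamped anywhere: the next hole lies 0.65 to 0.95 rad anticlockwise of the first and is not reported; see or feel for it. One more hole lies 0.38 rad beyond.
- knob: Black cylindrical pull knob, 26 mm diameter, 28 mm tall, axis vertical, 100 mm from the swivel axis on the carrier's arm. Origin at its centre, 70 mm above the sideboard when home. Below it: a 19 mm barrel up to 51 mm, an arm 26 mm wide with its top at 40 mm. The spring pulls it down with 5 N home, 8 N fully drawn.
- pin_tip (a point): Lower end of the steel pin, 10 mm in diameter, rigid with the knob, 11 mm above the sideboard when home. Let go over the plate it rides there by its spring and drops by itself on coming over a hole, where it stops the swing until drawn again. A sideways push of 20 N does no harm; over 30 N between pin and plate does.
- pin (a joint): How far the pin is drawn up, m: 0 fully home in a hole, 0.008 riding on the quadrant, 0.011 riding on the fixed plate, over 0.0115 clear of everything, 0.016 at its stop.
- carrier (a joint): Swing of the carrier (disc, arm, torch, knob) about the vertical axis, rad: 0 in the first hole, growing anticlockwise seen from above. Friction is light (about 2 N at the knob, some 2 N more while the pin drags on the plate); it stays where it is left.
- torch (a point): Middle of the black torch fixed on the carrier, lying level in line with the arm, 153 mm long, top at 87 mm; its tail is 52 mm from the axis on the knob's side, its head on the other.
- jar: Bystander: white ceramic jar with bamboo lid, 100 mm wide, 115 mm tall, origin at the centre of its underside.
- battery: Bystander: grey lantern battery block, 67 x 67 x 109 mm, origin at the centre of its underside.
- bulb: Bystander: small white G9 bulb, about 40 mm long, lying in a low wooden tray of 110 x 70 x 16 mm; origin under its middle.

How it is judged:
On the way, in this order (a step that is already met when the one before it is completed fails the run):
1. the pin is drawn clear of the first hole before the stand is swung (value of joint pin above 0.0115 m and value of joint carrier below 0.15 rad), for 0.1 s.
2. the stand is swung off the first hole with the pin out (value of joint pin above 0.006 m and value of joint carrier above 0.25 rad), for 0.05 s.
At the end, for the whole second after the job is handed in: The pin is home (drawn less than 2 mm) in the next hole (carrier between 0.6 and 1.0 rad, where only the next hole can lie), the carrier at rest and let go (value of joint pin below 0.002 m and value of joint carrier between 0.6 and 1 rad and velocity of joint carrier between -0.05 and 0.05 rad/s); the robot touches nothing.
It fails at once if the pin is forced against the plate or a hole's side with more than 30 N (contact force between knob and stand above 30 N).
It fails at once if the stand is swung past the next hole (carrier over 1.01 rad) (value of joint carrier above 1.01 rad).
It fails at once if the jar, battery or bulb is shifted by more than 15 mm (distance of any of jar, battery, bulb from where it was at the start of the episode above 0.015 m).
It also fails if it takes over 48 s, if anything falls off the work surface, if the arm or the gripper's body presses on something with over 40 N, if the wrist force passes 120 N, or if a joint passes its speed limit or range.

### The arm

A 6-joint arm with a two-finger parallel gripper is mounted at the origin on the work surface. World frame = base frame: x ahead of the robot, y to its left, z up, the work surface at z = 0. Lengths are in m, angles in rad, forces in N, time in s.
With the tool pointing down it reaches from about 0.25 to 0.775 m from the base axis. Payload 4 kg.
Tool frame: the origin (TCP) lies midway between the tips of the shut fingers; the grasp point (between the pads) lies 19 mm behind it; z points along the fingers, y is the line along which they close (so a half turn about z gives the same grasp; the last joint's range is limited). The gripper opens to 94 mm and grips with 3 to 60 N. Pads are 16 mm wide; open, the fingers measure 119 mm over their backs; the gripper's body (75 mm by 177 mm) begins 78 mm behind the grasp point.
Start: joints at [-1.237, 0.087, 1.371, -0, 1.684, -0.103], TCP at [0.233, -0.498, 0.206] pointing down, gripper open.
Joint ranges: [-3.1, 3.1], [-0.76, 2.03], [0.27, 2.55], [-1.08, 4.22], [0.17, 2.65], [-2.57, 2.57]. Speed limits (rad/s): [2.79, 2.79, 3.14, 3.14, 3.14, 3.14].

### API

Orientations are given as [roll, pitch, yaw] about the fixed x, y, z axes, in that order (R = Rz(yaw) Ry(pitch) Rx(roll)).
In Python, from bench import get_obs, snapshot, close_job gives the robot as it stands. The module is installed in compiled form; this text tells all that it offers.
- The arm moves only by the tool drive_tool, never from a script. Its argument "commands" is a list of rows, each a list of 6 numbers: the shift along the tool's x, y, z in units of 0.04 m (1.0 is 0.04 m), then the turn, a rotation vector about the tool's x, y, z in units of 0.1 rad (1.0 is 0.1 rad). In form: [[dx, dy, dz, wx, wy, wz], ...]. A call has 1 to 20 rows; each row shifts and turns the commanded pose from where the row before left it, along the tool's axes as they then stand; what a row does not reach is not made up. A row lasts 1/8 s, in which the tool goes at most 62.5 mm and 10.7 degrees, less where a joint would pass 70% of its speed; a pose out of reach is approached as far as the arm can. A call with a number of a shift or a turn outside -1 to 1 is refused whole. A call with a gripper value outside its range is refused whole. "gripper" is the closure, from 0 (fully open) to 1 (shut), set as the call begins (left out, the last holds). The fingers move at their own pace and stop on an object; the grip force is fixed at half the most. Time passes only in rows, so rows that do not move let the fingers close. It gives the time, the measured TCP pose, the force, the opening and the grip force at its end, in the units of the state.
- get_obs(): the state, without advancing time (a new reading comes with each control period).
- snapshot(name): name is "scene" or "top"; returns a dict with "image" (420x560x3 uint8, blue, green, red), "range_z" (420x560 float32, m along the optical axis (not along the pixel's ray), 0 where there is no reading), "fx", "fy", "cx", "cy" (pixels), "k1" (the pictures are not rectified: a ray, as slopes to the right and down, at radius r is drawn at 1 + k1 r^2 times it, then the intrinsics apply), "rvec" (rotation vector, rad) and "tvec" (3), from world to camera coordinates, as OpenCV has them. Camera axes: x right, y down, z forward; pixel columns grow to the right and rows downward; lengths in m; the calibration is good to about 2 mm. A picture is of the moment at which its call begins.
- close_job(): hands the job in; it is judged then, once.
The state is a dict: "time": time; "joint_positions": joint angles; "qvel": joint speeds; "joint_torque": joint torques, N m; "tool_pos": TCP position; "ee_rot": TCP orientation; "wrist_force": force on the tool from outside, world axes, zero at the start; "wrist_torque": the same for the moment, N m; "width": finger opening in m; "finger_force": force on a finger pad.
Only numpy, scipy, OpenCV 4.12 (cv2) and the standard library are available. Lean on these libraries where they do the work, as an engineer would, in place of code of your own. Each camera call takes 0.05 s, during which the arm holds its last target. There are 200 camera calls.

## Working session

There is one attempt and no reset: what is moved stays moved. The work goes in short steps, Python scripts to look and compute and a tool call to move; the robot and the scene stay as the last step left them, time stands still between calls to the robot, and variables do not carry over. Pictures are saved under pics/ and viewed, at most 10 in all, crops included, and the job is handed in when it is done.

Besides the shell and the picture viewer there is one more tool, called after "Call:" as a command line: name --pt "numbers of a row" for each row, then --argument value for the rest. drive_tool: Moves the arm, as the interface text tells. Its arguments: {"type":"object","properties":{"commands":{"type":"array"},"gripper":{"type":"number"}},"required":["commands"]}

```bash
mkdir -p pics
cat > h.py <<'E'
import numpy as np, cv2
from bench import get_obs, snapshot, close_job
def pts(s):
    h,w=s["range_z"].shape
    u,v=np.meshgrid(np.arange(w),np.arange(h))
    return u,v
def undist(s,uv):
    p=(np.atleast_2d(uv).astype(float)-[s["cx"],s["cy"]])/[s["fx"],s["fy"]]
    q=p.copy()
    for _ in range(20): q=p/(1+s["k1"]*(q**2).sum(1,keepdims=True))
    return q
def frame(s):
    R=cv2.Rodrigues(np.array(s["rvec"],float))[0]; t=np.array(s["tvec"],float).ravel()
    return R,-R.T@t
def plane(s,uv,z):
    R,c=frame(s); q=undist(s,uv); d=np.c_[q,np.ones(len(q))]@R
    return c+d*((z-c[2])/d[:,2])[:,None]
def cloud(s,uv):
    R,c=frame(s); q=undist(s,uv); uv=np.atleast_2d(uv).astype(int)
    Z=s["range_z"][uv[:,1],uv[:,0]]
    return c+(np.c_[q,np.ones(len(q))]*Z[:,None])@R
E
python3 - <<'E'
from h import *
for n in("scene","top"):
    s=snapshot(n); cv2.imwrite(f"pics/{n}0.png",s["image"]); np.savez(f"{n}0.npz",**s)
    print(n,frame(s)[1],s["fx"],s["k1"])
o=get_obs();print(o["time"],o["tool_pos"],o["ee_rot"],o["wrist_force"])
E
```

```text
scene [ 1.22034231 -0.54509804  0.91312377] 501.75641233865684 -0.004708807538413833
top [ 0.34664967 -0.03059218  1.04599127] 395.27297864382064 -0.051759629547084816
0.1 [ 0.23251126 -0.49790534  0.20443173] [-3.13964356e+00 -2.03687007e-04  4.36789263e-01] [-0.1333196  -0.64456604  0.4725425 ]
```

View pics/scene0.png

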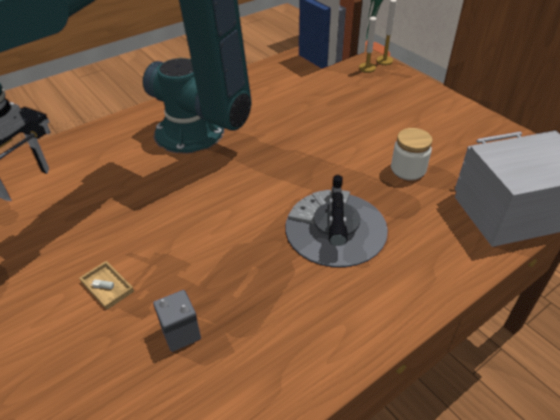

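View pics/top0.png

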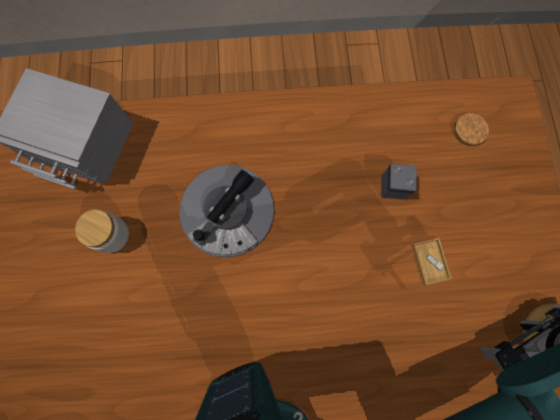

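The scene view shows the knob at about (337,182) and the stand at about (337,226). The top view shows the stand disc at about (227,210), the knob at (200,236), and two dark holes on the track at about (226,246) and (241,242). I'll measure these and take an enlarged crop.

Run:
```python
from h import *
s=dict(np.load("top0.npz")); im=s["image"]
hsv=cv2.cvtColor(im,cv2.COLOR_BGR2HSV)
m=((hsv[...,1]<70)).astype(np.uint8); r=np.zeros_like(m); r[150:270,165:290]=1; m&=r
m=cv2.morphologyEx(m,cv2.MORPH_CLOSE,np.ones((5,5),np.uint8))
c=max(cv2.findContours(m,0,cv2.CHAIN_APPROX_NONE)[0],key=cv2.contourArea)[:,0]
P=plane(s,c,0.008)[:,:2]
A=np.c_[2*P,np.ones(len(P))]; x=np.linalg.lstsq(A,(P**2).sum(1),rcond=None)[0]
C=x[:2]; print("centre",C,"radius",np.sqrt(x[2]+C@C))
g=cv2.resize(im[155:265,175:285],None,fx=5,fy=5,interpolation=cv2.INTER_CUBIC); cv2.imwrite("pics/crop.png",g)
for n,uv in(("knobtop",(200,235)),("h1",(226,246)),("h2",(241,242))):
    z=.084 if n=="knobtop" else .02
    p=plane(s,uv,z)[0]; d=p[:2]-C
    print(n,p,cloud(s,uv)[0],np.hypot(*d),np.arctan2(d[1],d[0]))
# knob via depth: points with z .076-.09 at 85..115mm
u,v=np.meshgrid(np.arange(175,285),np.arange(155,265)); uv=np.c_[u.ravel(),v.ravel()]
Q=cloud(s,uv); d=Q[:,:2]-C; rr=np.hypot(*d.T); a=np.arctan2(d[:,1],d[:,0])
k=(Q[:,2]>.078)&(Q[:,2]<.09)&(rr>.083)&(rr<.118)
print(k.sum(),Q[k].mean(0),uv[k].mean(0),Q[k].min(0),Q[k].max(0))
s2=dict(np.load("scene0.npz"))
for uv in((337,178),(337,182)): print(plane(s2,uv,.084),cloud(s2,uv))
```

```text
centre [0.59465171 0.08531931] radius 0.12575125092862557
knobtop [0.51638398 0.14458067 0.084     ] [0.51613682 0.14432559 0.08540082] 0.09817202874797223 2.493523477617271
h1 [0.49380789 0.08906964 0.02      ] [0.49538961 0.09035582 0.00897223] 0.1009135309555661 3.1044202527888065
h2 [0.50160815 0.04934209 0.02      ] [0.50315865 0.05014191 0.00973405] 0.09975702416331374 -2.7726296544590165
184 [0.59393084 0.08490399 0.08359876] [222.45108696 203.40217391] [0.5078678  0.00999249 0.07810006] [0.67881293 0.1625622  0.08978046]
[[0.5221754  0.14847622 0.084     ]] [[0.52161559 0.14903234 0.08333519]]
[[0.53383904 0.13813692 0.084     ]] [[0.53211426 0.13985349 0.0819169 ]]
```

View pics/crop.png

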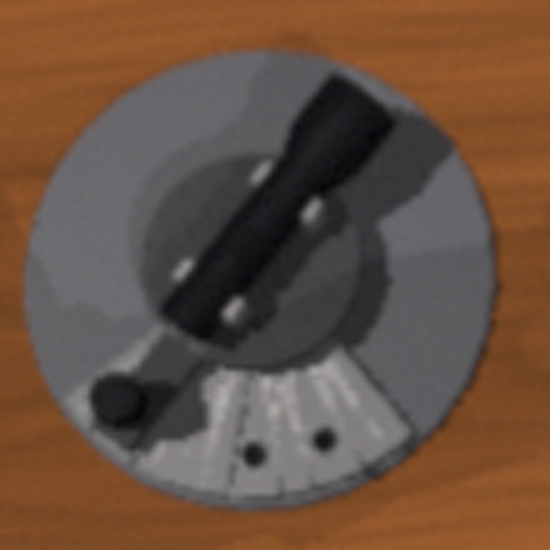

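The crop shows the knob at about (118,398), the next hole at about (255,455) and the last hole at about (324,439). The disc radius fits at 126 mm (128 expected), the knob sits at r≈0.100, and the holes are at r≈0.100. The next hole is about 0.65 rad from the knob.

I'll grip radially, so that no sideways load goes onto the pin. First I turn to yaw 0.90.

Run:
```python
from h import *
s=dict(np.load("top0.npz")); im=s["image"]; C=np.array([.59465,.08532])
g=cv2.resize(cv2.cvtColor(im,cv2.COLOR_BGR2GRAY),None,fx=5,fy=5,interpolation=cv2.INTER_CUBIC)
def cen(uv,r,th,z):
    u,v=[int(5*x) for x in uv]; w=(g[v-r:v+r+1,u-r:u+r+1]<th)
    n,l,st,ce=cv2.connectedComponentsWithStats(w.astype(np.uint8)); k=l[r,r]
    p=(ce[k]+[u-r,v-r]+.5)/5-.5; P=plane(s,p,z)[0]; d=P[:2]-C
    a=np.arctan2(d[1],d[0])%6.2832
    print(p,st[k],P.round(4),np.hypot(*d).round(4),a.round(4))
cen((198.6,234.6),24,42,.080)
for t in(70,90):
    cen((226,246),15,t,.019); cen((239.8,242.8),15,t,.019)
```

```text
[198.46791309 234.73481556] [   0    4   49   45 1979] [0.518  0.1491 0.08  ] 0.0997 2.4475
[225.32576177 245.50193906] [  3   4  22  22 361] [0.4954 0.0909 0.019 ] 0.0994 3.0855
[239.42573099 242.58421053] [  5   5  21  22 342] [0.5005 0.0536 0.019 ] 0.0993 3.4664
[225.31624266 245.47945205] [  0   2  27  26 511] [0.4954 0.0909 0.019 ] 0.0994 3.0853
[239.44605809 242.54232365] [  3   3  25  26 482] [0.5006 0.0536 0.019 ] 0.0993 3.4673
```

Call:
drive_tool --pt "0 0 0 0 0 -0.93" --pt "0 0 0 0 0 -0.93" --pt "0 0 0 0 0 -0.93" --pt "0 0 0 0 0 -0.93" --pt "0 0 0 0 0 -0.93" --gripper 0.45

```text
time: 0.72
tool_pos: [0.2326, -0.498, 0.2048]
ee_rot: [-3.14, -0.001, 0.905]
wrist_force: [-0.5, 0.1, 0.2]
width: 0.0518
finger_force: 0.0
```

Call:
drive_tool --pt "0.953 -0.244 0 0 0 0" --pt "0.953 -0.244 0 0 0 0" --pt "0.953 -0.244 0 0 0 0" --pt "0.953 -0.244 0 0 0 0" --pt "0.953 -0.244 0 0 0 0" --pt "0.953 -0.244 0 0 0 0" --pt "0.953 -0.244 0 0 0 0" --pt "0.953 -0.244 0 0 0 0" --pt "0.953 -0.244 0 0 0 0" --pt "0.953 -0.244 0 0 0 0" --pt "0.953 -0.244 0 0 0 0" --pt "0.953 -0.244 0 0 0 0" --pt "0.953 -0.244 0 0 0 0" --pt "0.953 -0.244 0 0 0 0" --pt "0.953 -0.244 0 0 0 0" --pt "0.953 -0.244 0 0 0 0" --pt "0.953 -0.244 0 0 0 0" --pt "0.953 -0.244 0 0 0 0" --pt "0 0 0 0 0 0.35" --pt "0 0 0 0 0 0"

```text
time: 3.22
tool_pos: [0.52, 0.1483, 0.2049]
ee_rot: [-3.141, 0.002, 0.867]
wrist_force: [-0.0, -1.1, 0.6]
width: 0.0516
finger_force: 0.0
```

Call:
drive_tool --pt "0 -0.055 0.6 0 0 0" --pt "0 0 0.6 0 0 0" --pt "0 0 0.6 0 0 0" --pt "0 0 0.2 0 0 0" --pt "0 0 0 0 0 0"

```text
time: 3.85
tool_pos: [0.5184, 0.1494, 0.1254]
ee_rot: [-3.141, 0.001, 0.866]
wrist_force: [-0.9, 0.2, 0.0]
width: 0.0517
finger_force: 0.0
```

Run:
```python
from h import *
s=snapshot("scene"); cv2.imwrite("pics/s1.png",cv2.resize(s["image"][110:270,240:440],None,fx=4,fy=3.75,interpolation=cv2.INTER_CUBIC))
```

```text
(no output)
```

View pics/s1.png

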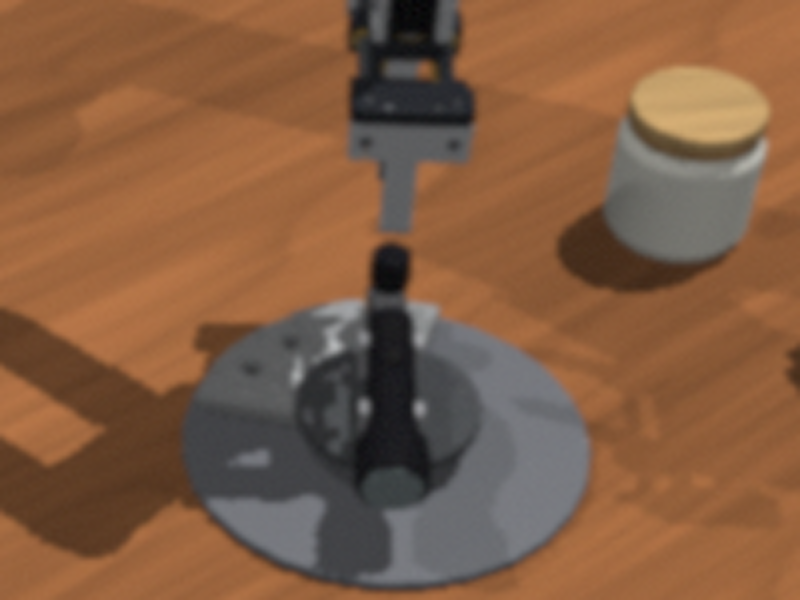

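The finger, at about x=396, is in line above the knob at about (391,265). The tool is centred, so I'll descend and then close.

Call:
drive_tool --pt "0 0 0.4 0 0 0" --pt "0 0 0.4 0 0 0" --pt "0 0 0.4 0 0 0" --pt "0 0 0.3 0 0 0" --pt "0 0 0.24 0 0 0" --pt "0 0 0 0 0 0"

```text
time: 4.65
tool_pos: [0.5181, 0.1502, 0.0548]
ee_rot: [-3.14, 0.002, 0.867]
wrist_force: [-0.1, -1.0, -0.0]
width: 0.0514
finger_force: 0.0
```

Call:
drive_tool --pt "0 0 0 0 0 0" --pt "0 0 0 0 0 0" --pt "0 0 0 0 0 0" --pt "0 0 0 0 0 0" --pt "0 0 0 0 0 0" --pt "0 0 0 0 0 0" --gripper 0.8

```text
time: 5.4
tool_pos: [0.519, 0.1505, 0.0564]
ee_rot: [3.141, -0.001, 0.867]
wrist_force: [-1.3, 1.1, 3.0]
width: 0.0256
finger_force: 30.0
```

Call:
drive_tool --pt "0 0 -0.1 0 0 0" --pt "0 0 -0.1 0 0 0" --pt "0 0 -0.1 0 0 0" --pt "0 0 -0.05 0 0 0" --pt "0 0 0 0 0 0" --pt "0 0 0 0 0 0"

```text
time: 6.15
tool_pos: [0.5187, 0.15, 0.0695]
ee_rot: [3.142, 0.001, 0.867]
wrist_force: [4.7, 0.8, -8.6]
width: 0.0257
finger_force: 30.0
```

Run:
```python
from h import *
s=snapshot("scene"); cv2.imwrite("pics/s2.png",cv2.resize(s["image"][140:220,290:390],None,fx=8,fy=7.5,interpolation=cv2.INTER_CUBIC))
for i in range(4):
    snapshot("top"); o=get_obs(); print(o["tool_pos"],o["wrist_force"],o["width"])
```

```text
[0.51865617 0.15007456 0.06959347] [ 3.71754006e+00 -4.28955633e-03 -8.89747418e+00] 0.02515775988097372
[0.51864366 0.15008179 0.06963871] [ 3.95210052 -0.44367303 -7.30747298] 0.025536992095787154
[0.51864663 0.15007512 0.06967367] [ 3.49743119 -0.16354754 -8.40208364] 0.025538462310757144
[0.5186684  0.1500747  0.06972051] [ 3.97192777 -0.20917639 -9.51508112] 0.025435844564609098
```

View pics/s2.png

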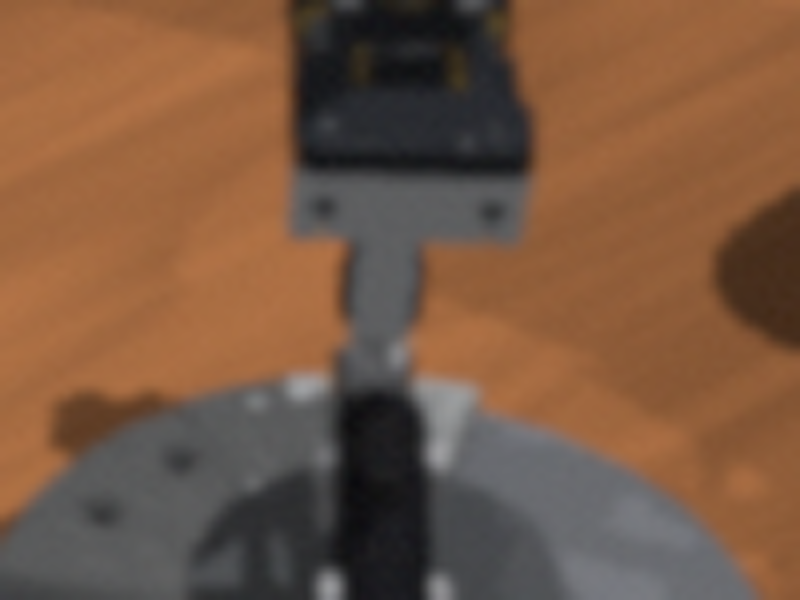

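The knob is drawn about 14 mm and the spring reads about 8 N. The picture shows the fingers on the knob at about (380,300), with the holes clear at (180,460) and (100,512). Now I swing along the arc.

Call:
drive_tool --pt "-0.125 0.003 0 0 0 -0.5" --pt "-0.125 0.003 0 0 0 -0.5" --pt "-0.125 0.003 0 0 0 -0.5" --pt "-0.125 0.003 0 0 0 -0.5" --pt "-0.125 0.003 0 0 0 -0.5" --pt "-0.125 0.003 0 0 0 -0.5" --pt "-0.125 0.003 0 0 0 -0.5" --pt "-0.125 0.003 0 0 0 -0.5" --pt "-0.125 0.003 0 0 0 -0.5" --pt "-0.125 0.003 0 0 0 -0.5" --pt "0 0 0 0 0 0" --pt "0 0 0 0 0 0"

```text
time: 7.9
tool_pos: [0.497, 0.1055, 0.0698]
ee_rot: [3.142, 0.001, 1.366]
wrist_force: [3.7, -1.5, -9.1]
width: 0.0255
finger_force: 30.0
```

Run:
```python
from h import *
s=snapshot("top"); cv2.imwrite("pics/t3.png",cv2.resize(s["image"][195:265,180:270],None,fx=8,fy=8,interpolation=cv2.INTER_CUBIC))
o=get_obs(); d=o["tool_pos"][:2]-np.array([.59465,.08532]); print(o["tool_pos"],o["wrist_force"],o["width"],np.hypot(*d),np.arctan2(d[1],d[0])-2.435,o["ee_rot"])
```

```text
[0.49693337 0.10556625 0.06983721] [ 4.11449077 -1.3188289  -8.1425055 ] 0.025199450082259513 0.09979203689979688 0.5022899272617254 [3.14154066e+00 7.79917400e-04 1.36634563e+00]
```

Call:
drive_tool --pt "-0.125 0.003 0 0 0 -0.5" --pt "-0.125 0.003 0 0 0 -0.5" --pt "-0.125 0.003 0 0 0 -0.5" --pt "0 0 0 0 0 0" --pt "0 0 0.05 0 0 0" --pt "0 0 0.05 0 0 0" --pt "0 0 0 0 0 0"

```text
time: 8.82
tool_pos: [0.4951, 0.091, 0.0658]
ee_rot: [3.142, 0.0, 1.517]
wrist_force: [2.6, -0.6, -7.3]
width: 0.0253
finger_force: 30.0
```

Call:
drive_tool --pt "0 0 0.025 0 0 0" --pt "0 0 0.025 0 0 0" --pt "0 0 0 0 0 0" --pt "0 0 0 0 0 0"

```text
time: 9.32
tool_pos: [0.4951, 0.091, 0.0639]
ee_rot: [3.142, -0.0, 1.517]
wrist_force: [3.3, -0.1, -7.5]
width: 0.0255
finger_force: 30.0
```

Call:
drive_tool --pt "0 0 0.025 0 0 0" --pt "0 0 0 0 0 0" --pt "0 0 0 0 0 0"

```text
time: 9.7
tool_pos: [0.4951, 0.091, 0.0629]
ee_rot: [3.142, -0.0, 1.517]
wrist_force: [3.1, 0.2, -7.3]
width: 0.0254
finger_force: 30.0
```

Call:
drive_tool --pt "0 0 0.025 0 0 0" --pt "0 0 0 0 0 0" --pt "0 0 0 0 0 0"

```text
time: 10.07
tool_pos: [0.4951, 0.091, 0.0619]
ee_rot: [3.141, -0.0, 1.517]
wrist_force: [2.8, 1.0, -7.5]
width: 0.0254
finger_force: 30.0
```

Call:
drive_tool --pt "0 0 0.025 0 0 0" --pt "0 0 0 0 0 0" --pt "0 0 0 0 0 0"

```text
time: 10.45
tool_pos: [0.4951, 0.0909, 0.0609]
ee_rot: [3.141, -0.0, 1.517]
wrist_force: [3.1, 0.4, -6.2]
width: 0.0252
finger_force: 30.0
```

Call:
drive_tool --pt "0 0 0.025 0 0 0" --pt "0 0 0 0 0 0" --pt "0 0 0 0 0 0"

```text
time: 10.82
tool_pos: [0.4951, 0.0909, 0.0599]
ee_rot: [3.142, -0.0, 1.517]
wrist_force: [3.5, -0.6, -5.5]
width: 0.0257
finger_force: 30.0
```

The spring force keeps falling with no push-back from below, so the pin is in the hole. I'll lower the rest and then let go.

Call:
drive_tool --pt "0 0 0.025 0 0 0" --pt "0 0 0.025 0 0 0" --pt "0 0 0.025 0 0 0" --pt "0 0 0 0 0 0" --pt "0 0 0 0 0 0"

```text
time: 11.45
tool_pos: [0.4951, 0.0909, 0.0569]
ee_rot: [3.141, 0.0, 1.517]
wrist_force: [3.5, 0.8, -6.0]
width: 0.0253
finger_force: 30.0
```

Call:
drive_tool --pt "0 0 0 0 0 0" --pt "0 0 0 0 0 0" --pt "0 0 0 0 0 0" --pt "0 0 0 0 0 0" --gripper 0.45

```text
time: 11.95
tool_pos: [0.4951, 0.0909, 0.0572]
ee_rot: [3.141, 0.0, 1.517]
wrist_force: [-0.4, 0.1, -1.4]
width: 0.0516
finger_force: 0.0
```

Call:
drive_tool --pt "0 0 -0.3 0 0 0" --pt "0 0 -0.5 0 0 0" --pt "0 0 -0.8 0 0 0" --pt "0 0 -0.8 0 0 0" --pt "0 0 -0.8 0 0 0" --pt "-0.9 0 0 0 0 0" --pt "-0.9 0 0 0 0 0" --pt "-0.9 0 0 0 0 0" --pt "-0.9 0 0 0 0 0" --pt "0 0 0 0 0 0" --pt "0 0 0 0 0 0"

```text
time: 13.32
tool_pos: [0.4874, -0.0523, 0.1854]
ee_rot: [3.141, -0.001, 1.517]
wrist_force: [-0.4, -0.2, -0.6]
width: 0.0516
finger_force: 0.0
```

Run:
```python
from h import *
s=snapshot("top"); cv2.imwrite("pics/t4.png",cv2.resize(s["image"][155:265,175:285],None,fx=5,fy=5,interpolation=cv2.INTER_CUBIC))
s=snapshot("scene"); cv2.imwrite("pics/s4.png",cv2.resize(s["image"][130:270,250:430],None,fx=4,fy=4,interpolation=cv2.INTER_CUBIC)); np.savez("s4.npz",**s)
C=np.array([.59465,.08532])
for n in("scene","top"):
    s=snapshot(n); u,v=np.meshgrid(np.arange(560),np.arange(420)); uv=np.c_[u.ravel(),v.ravel()]
    Q=cloud(s,uv); k=(np.hypot(*(Q[:,:2]-[.495,.0905]).T)<.009)&(Q[:,2]>.06)&(Q[:,2]<.11)
    print(n,k.sum(),Q[k].round(4).mean(0),np.percentile(Q[k,2],[10,50,90]) if k.any() else "")
```

```text
scene 28 [0.49584286 0.090425   0.08305714] [0.08224197 0.08374187 0.0868838 ]
top 41 [0.49492927 0.09046341 0.08398293] [0.08139907 0.0838433  0.08628723]
```

View pics/s4.png

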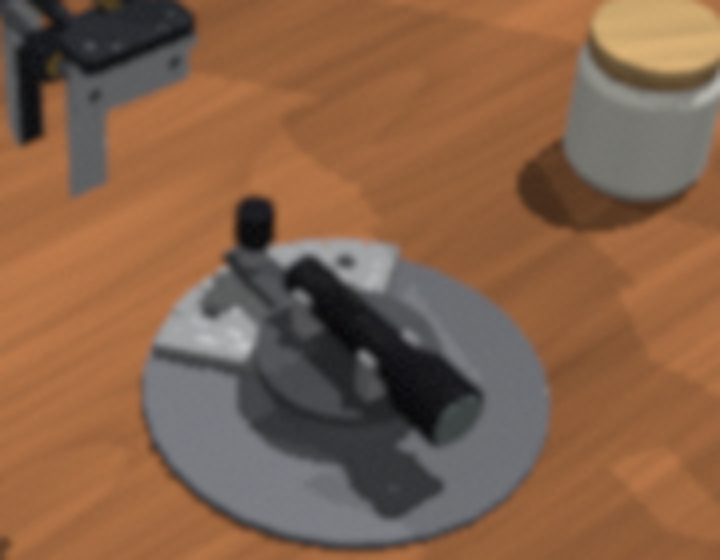

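View pics/t4.png

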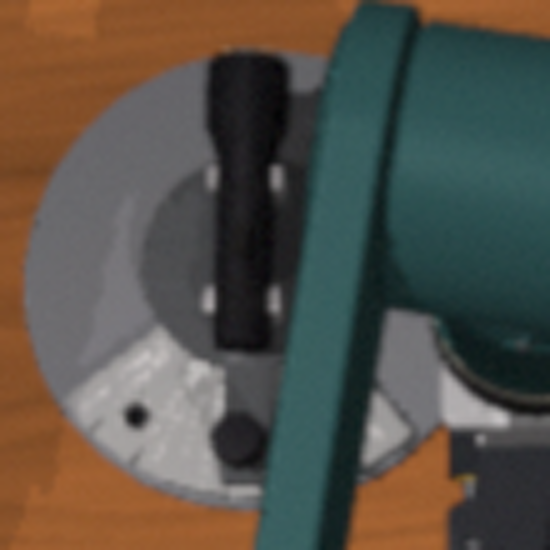

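The knob top is at z = 0.084, which is the home height (riding would be 0.092). It sits over the next hole at 0.65 rad. The pictures show the knob at (255,222) in the scene crop and (238,440) in the top crop, with the first hole now exposed, the jar unmoved and the gripper clear.

```bash
python3 -c "
from bench import close_job; print(close_job())"
```

```text
the job is handed in; nothing more can be done
None
```

The job is handed in: the pin was drawn clear, the stand swung about 0.65 rad anticlockwise, the pin is fully home in the next hole (knob top back at 84 mm), and the gripper has let go and is clear of the stand; the judge's verdict was not shown.

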